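# Close up the lock-parts cabinet

## Task

Close up the parts cabinet: with the fingertips push every bin that stands out of it fully home, then push the clear sliding door fully shut by its orange block. Only push: do not lift or tip a bin, and leave the other things on the counter where they are.

Things in the scene. Friction and masses are not known exactly. Their poses are not given: they have to be found in the camera images.
- cabinet: green parts cabinet, fixed, 440 mm wide (y), carcass x -71 to +80, roof top 155 high. Origin: centre of underside; x points from its front inwards, y left, z up. Right half: open bay, floor 80 up, roof underside 145 up, thin dividers make 3 slots at y -177.5, -108.5, -39.5, a loose bin in each. Left half: fixed front. Nothing overhangs the open slots; a 20 mm high rail runs along the foot of the front out to x -95.
- door (a joint): clear acrylic sliding door, 218 mm wide, 5 thick, with aluminium edge strips, its top strip 160 high. Metres: 0 = fully shut over all 3 slots (cabinet y -220 to -2); grows to 0.215 as it slides to the cabinet's +y. It runs at cabinet x -86 to -81, so a bin standing out over about 8 mm blocks it. Needs about 2 N; stays where it is left.
- block_end (a point): centre of the +y end face of the orange block on the door's front: push it towards the cabinet's -y to shut the door. The block stands 32 mm out from the door's face, runs 95 mm from here towards -y, is 45 high, its centre 112.5 above the counter; this point is 16 mm out from the door's face. Axes as the cabinet's.
- bin_blue_front (a point): centre of the outer front face of the blue bin; x axis points along the bin into the cabinet. Bin foot 80, front's top edge 138 above the counter. Fully home (rear against the cabinet's back) this point reads x = -73 mm in the cabinet's frame, 2 mm in front of the roof's edge; more negative = standing out.
- bin_blue: loose blue plastic bin, open-topped, 145 x 62 mm, 58 high, about 0.2 kg, in one of the three slots. Origin: centre of its underside; its front face is 72.5 mm along its -x.
- bin_yellow_front (a point): centre of the outer front face of the yellow bin; x axis points along the bin into the cabinet. Bin foot 80, front's top edge 138 above the counter. Fully home (rear against the cabinet's back) this point reads x = -73 mm in the cabinet's frame, 2 mm in front of the roof's edge; more negative = standing out.
- bin_yellow: loose yellow plastic bin, open-topped, 145 x 62 mm, 58 high, about 0.2 kg, in one of the three slots. Origin: centre of its underside; its front face is 72.5 mm along its -x.
- bin_white_front (a point): centre of the outer front face of the white bin; x axis points along the bin into the cabinet. Bin foot 80, front's top edge 138 above the counter. Fully home (rear against the cabinet's back) this point reads x = -73 mm in the cabinet's frame, 2 mm in front of the roof's edge; more negative = standing out.
- bin_white: loose white plastic bin, open-topped, 145 x 62 mm, 58 high, about 0.2 kg, in one of the three slots. Origin: centre of its underside; its front face is 72.5 mm along its -x.
- key: brass master key lying flat, about 95 x 32 mm, 8 mm thick; bystander.
- bolt: iron lock bolt lying flat, about 85 x 22 mm, 30 mm high with its pin; bystander.
- cam: red enamel lock cam lying flat, about 68 x 44 mm, 18 mm high; bystander.
- coin_box: dull steel coin box, 130 x 170 mm, 86 mm high; bystander.
- screwdriver: screwdriver lying on the counter; bystander.
- oil_bottle: small white oil bottle with red cap, 52 mm across, 120 mm high; bystander.
Mind the look-alikes: they are no part of the job. Leave any green or pink look-alike of the bin_white alone.

How it is judged (in metres and radians):
On the way, in this order (a step that is already met when the one before it is completed fails the run):
1. all three bins are home while the door is still open (x of each of bin_blue_front, bin_yellow_front, bin_white_front in the frame of cabinet above -0.078 m and value of joint door above 0.05 m), for 0.2 s.
2. the door is shut (value of joint door below 0.005 m), for 0.2 s.
At the end, for the whole second after the job is handed in: All three bins are within 5 mm of home and at rest, and the door is within 5 mm of fully shut and at rest (x of each of bin_blue_front, bin_yellow_front, bin_white_front in the frame of cabinet above -0.078 m and value of joint door below 0.005 m and velocity of joint door between -0.01 and 0.01 m/s and linear speed of each of bin_blue, bin_yellow, bin_white below 0.01 m/s); the robot touches nothing.
It fails at once if a bin is lifted (over 10 mm) or tipped (over 0.15 rad) (z of any of bin_blue_front, bin_yellow_front, bin_white_front in the frame of cabinet above 0.119 m or angle between any of bin_blue_front, bin_yellow_front, bin_white_front's own z axis and vertical above 0.15 rad).
It fails at once if a bin is pulled out of the cabinet (x of any of bin_blue_front, bin_yellow_front, bin_white_front in the frame of cabinet below -0.155 m).
It fails at once if another thing on the counter is moved by over 20 mm (distance of any of key, bolt, cam, coin_box, screwdriver, oil_bottle from where it was at the start of the episode above 0.02 m).
It also fails if it takes over 54 s, if anything falls off the work surface, if the arm or the gripper's body presses on something with over 40 N, if the wrist force passes 120 N, or if a joint passes its speed limit or range.

## Robot

A 6-joint arm with a two-finger parallel gripper is mounted at the origin on the work surface. World frame = base frame: x ahead of the robot, y to its left, z up, the work surface at z = 0. Lengths are in m, angles in degrees, forces in N, time in s.
With the tool pointing down it reaches from about 0.325 to 0.775 m from the base axis. Payload 5.5 kg.
Tool frame: the origin (TCP) lies on the centre line of the jaws, within the pads' length; the fingertips stand manip.tip_extent ahead of it and the grasp point (between the pads) lies 11 mm behind it (manip.tip_extent is the distance from the TCP to the fingertips, in m); z points along the fingers, y is the line along which they close (so a half turn about z gives the same grasp; the last joint's range is limited). The gripper opens to 88 mm and grips with 3 to 60 N. Pads are 20 mm wide; open, the fingers measure 115 mm over their backs; the gripper's body (75 mm by 178 mm) begins 61 mm behind the grasp point.
Start: joints at [60.006, 5.22, 70.514, -0, 104.267, -3.249], TCP at [0.27, 0.536, 0.231] pointing down, gripper open.
Joint ranges: [-164.24, 164.24], [-49.07, 125.15], [9.68, 141.18], [-86.29, 266.29], [3.28, 154.24], [-151.56, 151.56]. Speed limits (degrees/s): [147.25, 147.25, 172.46, 180, 180, 180].

## Interface

Orientations are given as [roll, pitch, yaw] about the fixed x, y, z axes, in that order (R = Rz(yaw) Ry(pitch) Rx(roll)).
In Python, from plant import manip gives the robot as it stands. The module is installed in compiled form; this text tells all that it offers.
- The arm moves only by the tool apply_moves, never from a script. Its argument "increments" is a list of rows, each a list of 3 entries, a list of its own where there are three numbers: the shift along the tool's x, y, z in cm, then the turn about the tool's z in degrees, then the opening, from -1 (shut) to 1 (fully open). A call has 1 to 12 rows; each row shifts and turns the commanded pose from where the row before left it, along the tool's axes as they then stand; what a row does not reach is not made up. A row lasts 1/12 s, in which the tool goes at most 41.7 mm and 7.16 degrees, less where a joint would pass 70% of its speed; a pose out of reach is approached as far as the arm can. A call with a gripper value outside its range is refused whole. The fingers move at their own pace and stop on an object; "force" is the grip in N (left out, the last holds). Time passes only in rows, so rows that do not move let the fingers close. It gives the time, the measured TCP pose, the force, the opening and the grip force at its end, in the units of the state.
- manip.observe(): the state, without advancing time (a new reading comes with each control period).
- manip.snapshot(name): name is "side" or "top" or "wrist"; returns a dict with "frame" (400x640x3 uint8, red, green, blue), "K" (3x3 intrinsics, pixels), "eye" and "orientation" of the camera in the world; the wrist camera has in their place "hand_eye" (4x4, takes a point from camera to tool coordinates, whose origin is the TCP and whose axes are the flange's). Camera axes: x right, y up, looking along -z (the intrinsics and any distortion apply to the point x, -y, -z); pixel columns grow to the right and rows downward; lengths in m; the calibration is good to about 2 mm. The wrist camera is an equidistant fisheye: a pixel r from the principal point sees the ray r / f radians off the axis. A picture is of the moment at which its call begins: read the wrist's pose just before it. There is no depth.
- manip.job_done(): hands the job in; it is judged then, once.
Trained networks look in a picture, given as the dict that the camera call returned (one of the last four; its "shot" number tells which), for a name from the list of things; names that differ only in an ending like _2 or _b are one class to them, and where a whole thing is asked for, a point or a joint stands for the part that bears it (a point fixed in the world has none). Each returns a list of dicts, best first, with "p" (0 to 1); they miss things now and then, are a little off and sometimes report something else, mostly with a low value. They report only what shows in the picture. A call takes as long as a camera call. They do not tell look-alikes from the thing itself.
- manip.recognise(picture, name): "position" ([x, y, z] in m, in the coordinates of the camera as it stood for that picture, good to about 4 mm: the middle of the surface that is visible of it).
The state is a dict: "t": time; "qpos": joint angles; "joint_velocities": joint speeds; "effort": joint torques, N m; "tool_pos": TCP position; "ee_rot": TCP orientation; "contact_force": force on the tool from outside, world axes, zero at the start; "moment": the same for the moment, N m; "width": finger opening in m; "grip_force": force on a finger pad.
Only numpy, scipy, OpenCV 4.12 (cv2) and the standard library are available. Lean on these libraries where they do the work, as an engineer would, in place of code of your own. Each camera call takes 0.05 s, during which the arm holds its last target. There are 200 camera calls.

## Working session

There is one attempt and no reset: what is moved stays moved. The work goes in short steps, Python scripts to look and compute and a tool call to move; the robot and the scene stay as the last step left them, time stands still between calls to the robot, and variables do not carry over. Pictures are saved under pics/ and viewed, at most 10 in all, crops included, and the job is handed in when it is done.

Besides the shell and the picture viewer there is one more tool, called after "Call:" in YAML: its name, and indented under it one key for each argument. apply_moves: Moves the arm, as the interface text tells. Its arguments: {"type":"object","properties":{"increments":{"type":"array"},"force":{"type":"number"}},"required":["increments"]}

```bash
mkdir -p pics; cat > h.py <<'E'
import numpy as np, cv2
from plant import manip
from scipy.spatial.transform import Rotation as R
def campose(s, obs=None):
    if 'hand_eye' in s:
        T=np.eye(4);T[:3,:3]=R.from_euler('xyz',obs['ee_rot'],degrees=True).as_matrix();T[:3,3]=obs['tool_pos'];return T@np.array(s['hand_eye'])
    T=np.eye(4);o=np.array(s['orientation'],float)
    T[:3,:3]=o if o.shape==(3,3) else R.from_euler('xyz',o,degrees=True).as_matrix()
    T[:3,3]=s['eye'];return T
def find(s,n,T):
    return [(round(d['p'],2),(T[:3,:3]@np.array(d['position'])+T[:3,3]).round(3).tolist(),pix(s,d['position'])) for d in manip.recognise(s,n)]
def pix(s,p):
    K=np.array(s['K']);p=np.array(p);q=np.array([p[0],-p[1],-p[2]])
    if 'hand_eye' in s:
        r=np.hypot(q[0],q[1]);th=np.arctan2(r,q[2]);q=np.array([q[0]/r*th,q[1]/r*th,1])
    u=K@(q/q[2]);return [int(u[0]),int(u[1])]
def onplane(s,T,uv,z):
    d=np.linalg.inv(np.array(s['K']))@[uv[0],uv[1],1];d=T[:3,:3]@[d[0],-d[1],-d[2]];return T[:3,3]+d*(z-T[2,3])/d[2]
def save(s,n): cv2.imwrite(f'pics/{n}.png',s['frame'][:,:,::-1])
E
python3 - <<'E'
from h import *
o=manip.observe();print(o['tool_pos'],o['ee_rot'],o['width'],manip.tip_extent)
for c in ['top','side']:
    s=manip.snapshot(c);save(s,c+'0');T=campose(s);print(c,s['orientation'],s['eye'],np.array(s['K']).round(0).tolist())
    for n in ['cabinet','door','block_end','bin_blue_front','bin_yellow_front','bin_white_front','bin_blue','bin_yellow','bin_white','oil_bottle','coin_box','bolt','cam','key','screwdriver']: print(n,find(s,n,T)[:3])
E
```

```text
[0.26987686 0.53557295 0.22953832] [-1.79891579e+02 -6.37923359e-03  1.53255390e+02] 0.08779918567739539 0.008
top [  5.91542548  -1.47420601 -90.75909663] [ 0.3724902  -0.018214    1.03432969] [[364.0, 0.0, 325.0], [0.0, 364.0, 203.0], [0.0, 0.0, 1.0]]
cabinet [(0.55, [0.662, -0.036, 0.157], [321, 123]), (0.51, [0.594, 0.005, 0.161], [304, 149])]
door [(0.76, [0.593, 0.006, 0.16], [304, 150])]
block_end [(0.84, [0.591, 0.011, 0.163], [302, 150])]
bin_blue_front []
bin_yellow_front [(0.97, [0.578, -0.237, 0.101], [397, 160]), (0.57, [0.586, -0.164, 0.098], [370, 158])]
bin_white_front [(0.92, [0.688, 0.288, 0.019], [206, 130]), (0.9, [0.585, -0.165, 0.1], [370, 158]), (0.87, [0.293, 0.237, 0.012], [223, 270])]
bin_blue []
bin_yellow [(0.86, [0.578, -0.237, 0.1], [397, 160]), (0.62, [0.591, 0.006, 0.158], [304, 151])]
bin_white [(0.97, [0.218, -0.428, 0.018], [464, 294]), (0.93, [0.319, -0.243, 0.017], [396, 258]), (0.65, [0.586, -0.164, 0.1], [370, 157])]
oil_bottle [(0.98, [0.574, 0.391, 0.084], [158, 165]), (0.49, [0.593, 0.006, 0.16], [304, 150])]
coin_box [(0.86, [0.474, -0.435, 
[... 693 characters left out ...]
e_front [(0.9, [0.64, 0.269, 0.028], [313, 155]), (0.9, [0.215, -0.428, 0.026], [325, 307]), (0.9, [0.292, 0.218, 0.028], [240, 187])]
bin_blue [(0.16, [0.584, -0.006, 0.118], [343, 168])]
bin_yellow [(0.66, [0.564, -0.236, 0.102], [382, 206])]
bin_white [(0.98, [0.291, 0.224, 0.028], [239, 186]), (0.64, [0.561, -0.144, 0.11], [363, 190]), (0.55, [0.317, -0.251, 0.026], [319, 256])]
oil_bottle [(0.56, [0.566, 0.387, 0.052], [282, 143])]
coin_box [(0.7, [0.446, -0.476, 0.079], [406, 269]), (0.64, [0.568, -0.237, 0.108], [383, 204]), (0.6, [0.589, -0.012, 0.119], [345, 169])]
bolt []
cam [(0.64, [0.424, -0.137, 0.007], [327, 229])]
key []
screwdriver [(0.68, [0.481, 0.393, 0.011], [263, 157])]
```

```bash
python3 - <<'E'
import cv2
a=cv2.imread('pics/top0.png');cv2.imwrite('pics/topc.png',cv2.resize(a[70:270,180:440],None,fx=3,fy=3,interpolation=cv2.INTER_CUBIC))
a=cv2.imread('pics/side0.png');cv2.imwrite('pics/sidec.png',cv2.resize(a[100:300,230:450],None,fx=3,fy=3,interpolation=cv2.INTER_CUBIC))
E
```

```text
(no output)
```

View pics/topc.png

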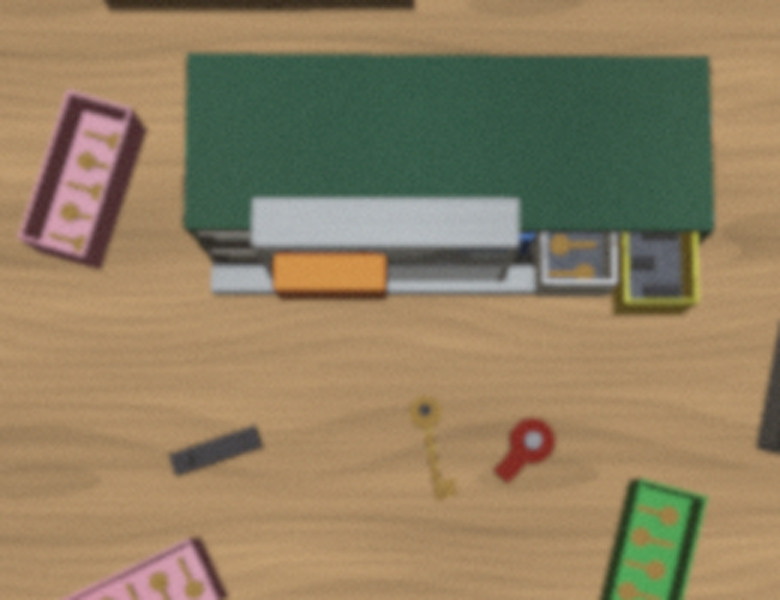

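View pics/sidec.png

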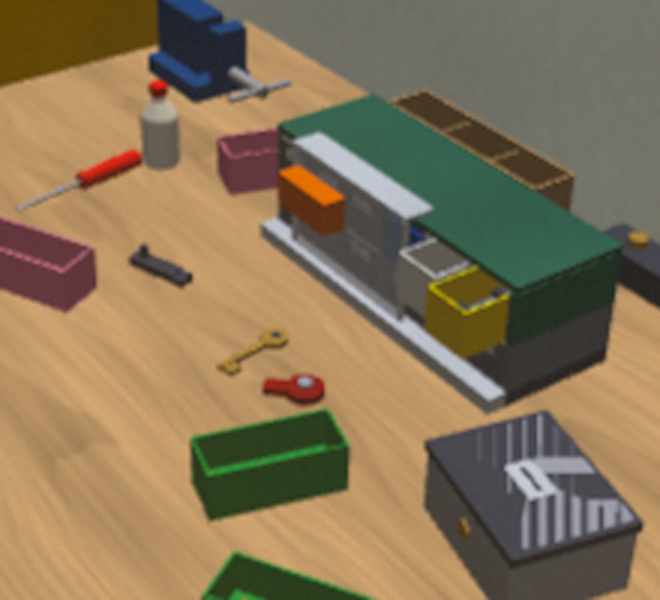

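View pics/top0.png

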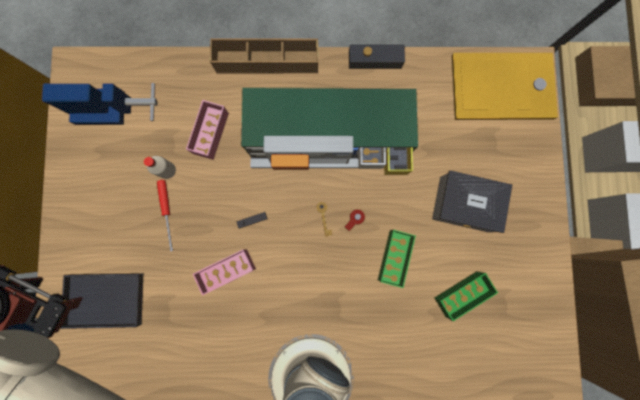

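The overhead crop shows the yellow bin (crop 660,270) standing out furthest. The white bin beside it (578,258) stands out less. Only a sliver of the blue bin shows at (527,240), beside the door's end (520). The orange block is at (330,273). The look-alikes are the pink bins (full image 207,130 and 225,270) and the green bins (397,258 and 466,295), all lying on the counter. The real bins are the three in the cabinet slots.

```bash
cat >> h.py <<'E'
def cabT(s,T):
    c=[onplane(s,T,(u/3+180,v/3+70),.155) for u,v in [(187,55),(709,57),(713,232),(184,230)]]
    return c
E
python3 - <<'E'
from h import *
s=manip.snapshot('top');T=campose(s)
# refine roof corners by green mask
hsv=cv2.cvtColor(s['frame'],cv2.COLOR_RGB2HSV)
m=cv2.inRange(hsv,(60,60,40),(95,255,160));m[:80]=0;m[160:]=0
cs=max(cv2.findContours(m,0,2)[0],key=cv2.contourArea)
print(cv2.boundingRect(cs),cv2.minAreaRect(cs))
c=cabT(s,T)
for p in c: print(p.round(4))
BL,BR,FR,FL=c
yax=((BL-BR)+(FL-FR));yaw=np.degrees(np.arctan2(-yax[0],yax[1]));print('len',np.linalg.norm(FL-FR),np.linalg.norm(BL-BR),np.linalg.norm(BL-FL),np.linalg.norm(BR-FR),'yaw',yaw)
Rz=R.from_euler('z',yaw,degrees=True).as_matrix()
cen=np.mean(c,0); org=cen-Rz@[0.0045,0,.155];print('org',org)
def loc(u,v,z): return (Rz.T@(onplane(s,T,(u/3+180,v/3+70),z)-org)).round(4)
print('door -y end',loc(520,197,.16),loc(520,247,.16),'+y',loc(251,199,.16),loc(251,247,.16))
print('yellow front rim',loc(622,303,.138),loc(697,303,.138))
print('white front rim',loc(540,287,.138),loc(614,287,.138))
print('blue',loc(527,247,.138),loc(527,235,.138))
print('block top',loc(275,254,.135),loc(275,293,.135),loc(386,293,.135))
print('rail',loc(213,293,.02),loc(535,293,.02))
a=cv2.resize(s['frame'][138:168,340:420,::-1],None,fx=10,fy=10,interpolation=cv2.INTER_CUBIC);cv2.imwrite('pics/gap.png',a)
E
```

```text
(242, 89, 175, 58) ((329.0, 117.5), (57.0, 174.0), 90.0)
[0.7532 0.1607 0.155 ]
[ 0.7505 -0.2773  0.155 ]
[ 0.5997 -0.2747  0.155 ]
[0.6042 0.1616 0.155 ]
len 0.4363121607404243 0.43794078420395727 0.1489565809386775 0.15082590751971575 yaw -0.47269087747956107
org [ 6.72386423e-01 -5.73701712e-02  2.77555756e-17]
door -y end [-0.043  -0.0573  0.16  ] [-0.085  -0.0567  0.16  ] +y [-0.0453  0.1634  0.16  ] [-0.0853  0.1629  0.16  ]
yellow front rim [-0.1274 -0.1441  0.138 ] [-0.1274 -0.2074  0.138 ]
white front rim [-0.1138 -0.0754  0.138 ] [-0.1138 -0.1377  0.138 ]
blue [-0.0796 -0.065   0.138 ] [-0.0693 -0.0651  0.138 ]
block top [-0.0851  0.1464  0.135 ] [-0.1183  0.1461  0.135 ] [-0.1183  0.0535  0.135 ]
rail [-0.0951  0.2181  0.02  ] [-0.095  -0.0853  0.02  ]
```

View pics/gap.png

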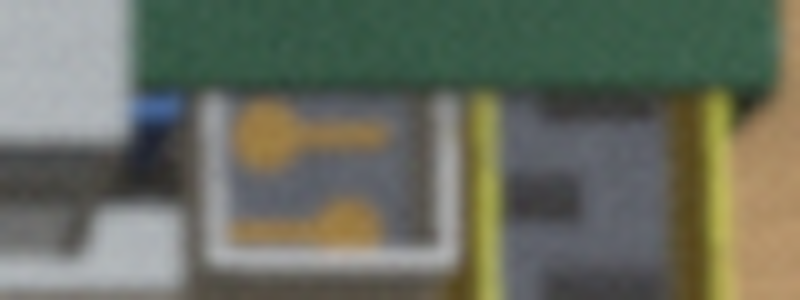

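Geometry agrees with the description: the roof measures 437×150 mm and the rail is at x −95. The door is at about 0.163. Yellow stands out 54 mm and white 41 mm; blue is at about −74, so near home. I'll turn the tool square to the cabinet, shut the fingers, and travel.

Call:
apply_moves:
  increments:
    - [[0,0,0],-6.57,-1]
    - [[0,0,0],-6.57,-1]
    - [[0,0,0],-6.57,-1]
    - [[0,0,0],-6.57,-1]
    - [[-1.1,-3.84,0],0,-1]
    - [[-1.1,-3.84,0],0,-1]
    - [[-1.1,-3.84,0],0,-1]
    - [[-1.1,-3.84,0],0,-1]
    - [[-1.1,-3.84,0],0,-1]
    - [[-1.1,-3.84,0],0,-1]
    - [[-1.1,-3.84,0],0,-1]
    - [[-1.1,-3.84,0],0,-1]
  force: 20

```text
t: 2.65
tool_pos: [0.3555, 0.2262, 0.2308]
ee_rot: [180.0, 0.0, 179.6]
contact_force: [0.1, -0.3, 0.3]
width: 0.0114
grip_force: 0.0
```

Call:
apply_moves:
  increments:
    - [[-1.1,-3.84,0],0,-1]
    - [[-1.1,-3.84,0],0,-1]
    - [[-1.1,-3.84,0],0,-1]
    - [[-1.1,-3.84,0],0,-1]
    - [[-1.1,-3.84,0],0,-1]
    - [[-1.1,-3.84,0],0,-1]
    - [[-1.1,-3.84,0],0,-1]
    - [[-1.1,-3.84,0],0,-1]
    - [[-1.1,-3.84,0],0,-1]
    - [[-1.1,-3.84,0],0,-1]
    - [[-1.1,-3.84,0],0,-1]
    - [[-1.1,-3.84,0],0,-1]

```text
t: 3.65
tool_pos: [0.4839, -0.2361, 0.2308]
ee_rot: [-180.0, 0.0, 179.5]
contact_force: [0.3, -0.0, 0.7]
width: 0.0003
grip_force: 0.0
```

```bash
python3 - <<'E'
from h import *
o=manip.observe();s=manip.snapshot('wrist');save(s,'w1');T=campose(s,o);print(o['tool_pos'],T.round(3).tolist())
yaw=-.47;Rz=R.from_euler('z',yaw,degrees=True).as_matrix();org=np.array([.6724,-.0574,0])
for n in ['bin_blue_front','bin_yellow_front','bin_white_front','block_end','door']:
    for p,w,u in find(s,n,T)[:3]: print(n,p,w,u,(Rz.T@(np.array(w)-org)).round(3))
E
```

```text
[ 0.48385467 -0.23613176  0.23078505] [[0.008, -0.956, -0.294, 0.402], [1.0, 0.008, 0.002, -0.236], [0.0, -0.294, 0.956, 0.385], [0.0, 0.0, 0.0, 1.0]]
bin_blue_front 0.46 [0.601, -0.114, 0.114] [434, 302] [-0.071 -0.057  0.114]
bin_yellow_front 0.82 [0.541, -0.21, 0.114] [351, 258] [-0.13  -0.154  0.114]
bin_white_front 0.86 [0.562, -0.163, 0.112] [394, 274] [-0.11  -0.107  0.112]
bin_white_front 0.79 [0.637, 0.271, 0.04] [600, 269] [-0.038  0.328  0.04 ]
bin_white_front 0.75 [0.253, -0.455, 0.031] [148, 10] [-0.416 -0.401  0.031]
block_end 0.69 [0.587, -0.042, 0.111] [490, 285] [-0.086  0.015  0.111]
block_end 0.29 [0.601, -0.115, 0.11] [432, 301] [-0.071 -0.058  0.11 ]
door 0.55 [0.589, -0.044, 0.108] [488, 285] [-0.084  0.013  0.108]
```

View pics/w1.png

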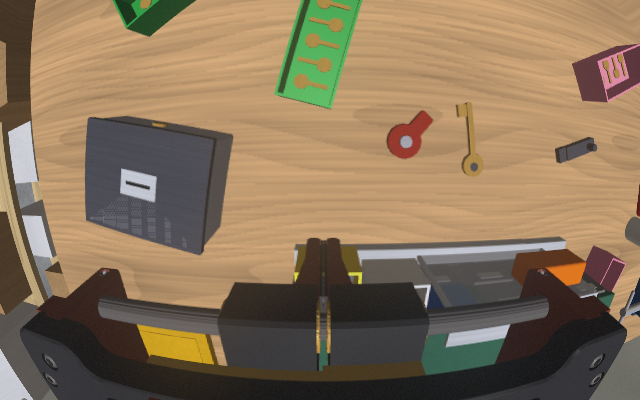

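The wrist view shows the shut fingers (325,260) lined up with the yellow bin's front and white beside it. Blue reads home at about −71. Now I'll descend and advance slowly on yellow.

Call:
apply_moves:
  increments:
    - [[0,0,3.15],0,-1]
    - [[0,0,3.15],0,-1]
    - [[0,0,3.15],0,-1]
    - [[0,0,3.15],0,-1]
    - [[-1.5,0,0],0,-1]
    - [[-1.5,0,0],0,-1]
    - [[-1,0,0],0,-1]
    - [[-0.5,0,0],0,-1]
    - [[-0.5,0,0],0,-1]
    - [[-0.5,0,0],0,-1]
    - [[-0.5,0,0],0,-1]
    - [[-0.5,0,0],0,-1]

```text
t: 4.95
tool_pos: [0.5491, -0.2346, 0.1053]
ee_rot: [-180.0, 0.0, 179.5]
contact_force: [-3.1, -0.0, 2.4]
width: 0.0004
grip_force: 0.8
```

Call:
apply_moves:
  increments:
    - [[-0.5,0,0],0,-1]
    - [[-0.5,0,0],0,-1]
    - [[-0.5,0,0],0,-1]
    - [[-0.5,0,0],0,-1]
    - [[-0.5,0,0],0,-1]

```text
t: 5.37
tool_pos: [0.5742, -0.2348, 0.1046]
ee_rot: [180.0, -0.0, 179.5]
contact_force: [-2.5, -0.0, 1.4]
width: -0.0001
grip_force: 1.1
```

Call:
apply_moves:
  increments:
    - [[-0.3,0,0],0,-1]
    - [[-0.3,0,0],0,-1]
    - [[-0.3,0,0],0,-1]
    - [[-0.2,0,0],0,-1]

```text
t: 5.7
tool_pos: [0.5851, -0.2347, 0.1045]
ee_rot: [180.0, -0.0, 179.5]
contact_force: [-1.8, 0.5, 1.3]
width: 0.0009
grip_force: 0.9
```

Call:
apply_moves:
  increments:
    - [[-0.2,0,0],0,-1]
    - [[0,0,0],0,-1]

```text
t: 5.87
tool_pos: [0.5872, -0.2347, 0.1044]
ee_rot: [180.0, 0.0, 179.5]
contact_force: [0.5, 0.4, -0.4]
width: 0.0006
grip_force: 0.0
```

Call:
apply_moves:
  increments:
    - [[-0.2,0,0],0,-1]
    - [[-0.1,0,0],0,-1]

```text
t: 6.03
tool_pos: [0.588, -0.2347, 0.1045]
ee_rot: [180.0, -0.3, 179.5]
contact_force: [-12.8, 1.3, 5.0]
width: 0.0001
grip_force: 6.6
```

Call:
apply_moves:
  increments:
    - [[-0.1,0,0],0,-1]
    - [[-0.1,0,0],0,-1]

```text
t: 6.2
tool_pos: [0.5879, -0.2347, 0.1045]
ee_rot: [179.9, -0.5, 179.5]
contact_force: [-21.8, 2.9, 9.3]
width: 0.0007
grip_force: 11.3
```

Yellow is home: the force rises hard at TCP x 0.588, as predicted. Now back off and do white.

Call:
apply_moves:
  increments:
    - [[1,0,0],0,-1]
    - [[2,0,0],0,-1]
    - [[3,0,0],0,-1]
    - [[0.5,3,0],0,-1]
    - [[0,3.9,0],0,-1]
    - [[0,0,0],0,-1]
    - [[-1,0,0],0,-1]
    - [[-0.5,0,0],0,-1]
    - [[-0.5,0,0],0,-1]
    - [[-0.5,0,0],0,-1]
    - [[-0.5,0,0],0,-1]
    - [[-0.5,0,0],0,-1]

```text
t: 7.2
tool_pos: [0.5625, -0.166, 0.1045]
ee_rot: [180.0, -0.1, 179.5]
contact_force: [-2.9, -0.1, 1.4]
width: 0.0007
grip_force: 1.5
```

Call:
apply_moves:
  increments:
    - [[-0.5,0,0],0,-1]
    - [[-0.5,0,0],0,-1]
    - [[-0.5,0,0],0,-1]
    - [[-0.4,0,0],0,-1]
    - [[-0.3,0,0],0,-1]
    - [[-0.2,0,0],0,-1]
    - [[-0.2,0,0],0,-1]

```text
t: 7.78
tool_pos: [0.5885, -0.1658, 0.1046]
ee_rot: [180.0, -0.0, 179.5]
contact_force: [-3.3, -0.8, 0.8]
width: 0.0006
grip_force: 1.2
```

Call:
apply_moves:
  increments:
    - [[-0.1,0,0],0,-1]
    - [[-0.1,0,0],0,-1]
    - [[-0.1,0,0],0,-1]

```text
t: 8.03
tool_pos: [0.5886, -0.1657, 0.1046]
ee_rot: [180.0, -0.4, 179.5]
contact_force: [-18.4, 1.8, 9.1]
width: 0.0001
grip_force: 9.6
```

White is home too. I'll check blue with a gentle push at its exposed edge (cabinet y −76, clear of the door's end at −57).

Call:
apply_moves:
  increments:
    - [[1,0,0],0,-1]
    - [[2,0,0],0,-1]
    - [[0,1.6,0],0,-1]
    - [[0,1.6,0],0,-1]
    - [[-1,0,0],0,-1]
    - [[-0.8,0,0],0,-1]
    - [[-0.3,0,0],0,-1]
    - [[-0.2,0,0],0,-1]
    - [[-0.2,0,0],0,-1]

```text
t: 8.78
tool_pos: [0.5868, -0.1341, 0.1043]
ee_rot: [180.0, -0.0, 179.5]
contact_force: [0.7, 0.7, 0.3]
width: 0.0004
grip_force: 0.0
```

Call:
apply_moves:
  increments:
    - [[-0.2,0,0],0,-1]
    - [[-0.2,0,0],0,-1]
    - [[-0.1,0,0],0,-1]

```text
t: 9.03
tool_pos: [0.5889, -0.1341, 0.1044]
ee_rot: [180.0, -0.4, 179.5]
contact_force: [-16.0, 1.9, 5.9]
width: 0.0004
grip_force: 8.2
```

All three are home. Next I'll back off, go round to the block's +y end, and push the door shut.

Call:
apply_moves:
  increments:
    - [[1.1,0,0],0,-1]
    - [[3,0,0],0,-1]
    - [[3,0,0],0,-1]
    - [[0,3.6,0],0,-1]
    - [[0,3.7,0],0,-1]
    - [[0,3.7,0],0,-1]
    - [[0,3.7,0],0,-1]
    - [[0,3.7,0],0,-1]
    - [[0,3.7,0],0,-1]
    - [[0,3.6,0],0,-1]
    - [[0,0,0],0,-1]

```text
t: 9.95
tool_pos: [0.5222, 0.1292, 0.1048]
ee_rot: [179.8, 0.0, 179.8]
contact_force: [0.3, 0.5, -0.7]
width: 0.0008
grip_force: 0.0
```

```bash
python3 - <<'E'
from h import *
print(manip.observe()['tool_pos'])
s=manip.snapshot('side');a=cv2.resize(s['frame'][110:240,290:450,::-1],None,fx=4,fy=4,interpolation=cv2.INTER_CUBIC);cv2.imwrite('pics/s2.png',a)
E
```

```text
[0.52218315 0.12924276 0.10475661]
```

View pics/s2.png

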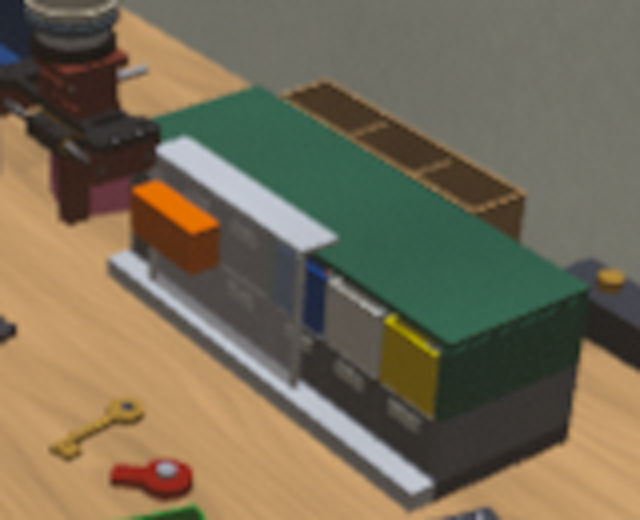

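The crop shows all three bins flush (blue 315,298; white 355,320; yellow 412,365), with the fingers left of the orange block (175,225). Now I'll move in beside the block and push.

Call:
apply_moves:
  increments:
    - [[-2,0,0],0,-1]
    - [[-2,0,0],0,-1]
    - [[-0.9,0,0],0,-1]
    - [[0,-1,0],0,-1]
    - [[0,-1,0],0,-1]
    - [[0,-0.7,0],0,-1]
    - [[0,-0.7,0],0,-1]
    - [[0,-0.7,0],0,-1]
    - [[0,-0.7,0],0,-1]

```text
t: 10.75
tool_pos: [0.5707, 0.0745, 0.1046]
ee_rot: [180.0, -0.0, 179.5]
contact_force: [-0.4, 2.0, -0.7]
width: 0.0006
grip_force: 0.8
```

Call:
apply_moves:
  increments:
    - [[0,-1,0],0,-1]
    - [[0,-1,0],0,-1]
    - [[0,-1,0],0,-1]
    - [[0,-1,0],0,-1]

```text
t: 11.08
tool_pos: [0.5707, 0.0343, 0.1047]
ee_rot: [-180.0, -0.0, 179.5]
contact_force: [-1.8, 0.9, -0.3]
width: 0.0003
grip_force: 1.0
```

Call:
apply_moves:
  increments:
    - [[0,-1,0],0,-1]
    - [[0,-1,0],0,-1]
    - [[0,-1,0],0,-1]
    - [[0,-1,0],0,-1]
    - [[0,-1,0],0,-1]
    - [[0,-1,0],0,-1]
    - [[0,-1,0],0,-1]
    - [[0,-0.5,0],0,-1]
    - [[0,-0.5,0],0,-1]
    - [[0,-0.3,0],0,-1]

```text
t: 11.92
tool_pos: [0.5704, -0.0484, 0.1047]
ee_rot: [-180.0, 0.0, 179.5]
contact_force: [-0.9, 1.9, -0.0]
width: 0.0002
grip_force: 0.8
```

Call:
apply_moves:
  increments:
    - [[0,-0.3,0],0,-1]
    - [[0,-0.3,0],0,-1]
    - [[0,-0.2,0],0,-1]

```text
t: 12.17
tool_pos: [0.5703, -0.0558, 0.1046]
ee_rot: [-180.0, 0.0, 179.5]
contact_force: [-1.3, 1.9, 0.3]
width: 0.0002
grip_force: 0.8
```

Call:
apply_moves:
  increments:
    - [[0,-0.2,0],0,-1]
    - [[0,-0.2,0],0,-1]
    - [[0,-0.2,0],0,-1]

```text
t: 12.42
tool_pos: [0.5702, -0.0601, 0.1047]
ee_rot: [179.8, -0.0, 179.6]
contact_force: [-1.0, 13.0, 2.0]
width: 0.0004
grip_force: 6.4
```

Call:
apply_moves:
  increments:
    - [[0,-0.2,0],0,-1]
    - [[0,-0.1,0],0,-1]

```text
t: 12.58
tool_pos: [0.5702, -0.06, 0.1048]
ee_rot: [179.5, -0.0, 179.7]
contact_force: [-1.6, 19.7, 3.3]
width: 0.0002
grip_force: 10.1
```

The door hits its stop at cabinet y ≈ −3, as predicted. I'll back away in +y, then −x, then up, and verify.

Call:
apply_moves:
  increments:
    - [[0,1,0],0,-1]
    - [[0,2,0],0,-1]
    - [[2,0,0],0,-1]
    - [[3,0,0],0,-1]
    - [[3,0,0],0,-1]
    - [[0,0,-3],0,-1]
    - [[0,0,-4],0,-1]
    - [[0,4,-3],0,-1]
    - [[0,4,0],0,-1]
    - [[0,4,0],0,-1]
    - [[0,4,0],0,-1]
    - [[0,0,0],0,-1]

```text
t: 13.58
tool_pos: [0.4913, 0.125, 0.1999]
ee_rot: [179.9, 0.1, 179.9]
contact_force: [-0.9, -0.1, -0.4]
width: 0.0001
grip_force: 0.0
```

```bash
python3 - <<'E'
from h import *
o=manip.observe();print(o['tool_pos'],o['contact_force'],o['joint_velocities'])
s=manip.snapshot('side');t=manip.snapshot('top')
a=cv2.resize(s['frame'][110:250,290:450,::-1],None,fx=3,fy=3,interpolation=cv2.INTER_CUBIC)
b=cv2.resize(t['frame'][80:175,230:430,::-1],None,fx=3,fy=3,interpolation=cv2.INTER_CUBIC)[:, :]
c=np.zeros((600,800,3),np.uint8);b=cv2.resize(b,(560,266));c[:266,:560]=b;a=cv2.resize(a,(380,332));c[268:600,:380]=a
cv2.imwrite('pics/end.png',c)
E
```

```text
[0.49129518 0.12500308 0.19987673] [-0.91294138 -0.10575938 -0.39720974] [-5.0431666  -0.51050506  1.18261621 -3.63202201  0.78464002 -6.54269774]
```

View pics/end.png

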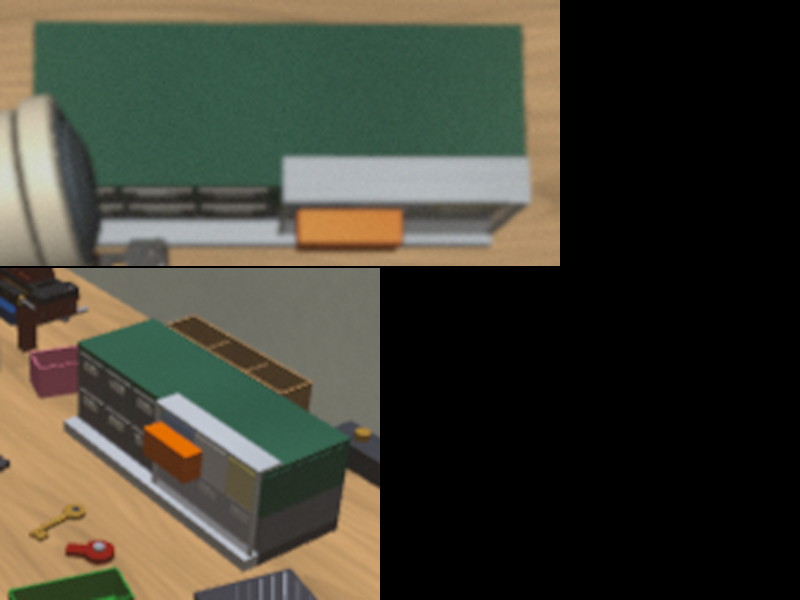

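The door's end strip (top view 530,180) is flush with the cabinet's right side, and the bins sit behind it. The arm is clear and nothing else has moved, so I'm handing it in.

```bash
python3 -c "
from plant import manip
print(manip.job_done())"
```

```text
the job is handed in; nothing more can be done
None
```

I pushed the yellow and white bins home, confirmed the blue one was already home, pushed the door shut against its stop, and handed the job in at about 14 s; no verdict came back.

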